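# Find the tungsten reference mount by hefting its case

## Robot

A 7-joint arm with a two-finger parallel gripper is mounted at the origin on the work surface; the furniture and walls round the work are solid. World frame = base frame: x ahead of the robot, y to its left, z up, the work surface at z = 0. Lengths are in mm, angles in degrees, forces in N, time in s.
With the tool pointing down it reaches from about 425 to 825 mm from the base axis. Payload 3.6 kg.
Tool frame: the origin (TCP) lies at the very end of the fingers, on their centre line; the grasp point (between the pads) lies 19 mm behind it; z points along the fingers, y is the direction in which the jaws open and shut (so a half turn about z gives the same grasp; the last joint's range is limited). The gripper opens to 93 mm and grips with 3 to 60 N. Pads are 15 mm wide; open, the fingers measure 128 mm over their backs; the gripper's body (75 mm by 188 mm) begins 65 mm behind the grasp point.
Start: joints at [-1.518, 35.231, -0.722, 81.555, 0.464, 63.22, -2.315], TCP at [649.971, 0.024, 218.64] pointing down, gripper open.
Joint ranges: [-178.69, 178.69], [-17.37, 117.87], [-77.05, 75.6], [15.02, 138.74], [-78.02, 258.01], [0.78, 113.62], [-162.83, 162.83]. Speed limits (degrees/s): [159.86, 159.86, 180, 180, 180, 180, 180].

## Interface

Orientations are given as a 3x3 rotation matrix whose columns are the frame's x, y, z axes.
In Python, from plant import arm, camera, calibration gives the robot as it stands.
- The arm moves only by the tool carry_out, never from a script. Its arguments are lists of equal length, an entry for each row: "twist": the turn, a rotation vector about the world's x, y, z scaled (see below), a list of three; "dp": the shift along the world's x, y, z scaled (see below), a list of three; "fingers": the opening in per cent of the stroke, from 0 (shut) to 100 (fully open). A call has 1 to 12 rows; each row is the pose to reach, as a shift and turn from the pose commanded when the call began; what a row does not reach only later rows make up. The controller multiplies each number of a shift by 0.15 m and each number of a turn by 60 degrees. A row lasts 1/10 s, in which the tool goes at most 50 mm and 8.59 degrees, less where a joint would pass 70% of its speed; a pose out of reach is approached as far as the arm can. A call with a number of a shift or a turn outside -1 to 1 is refused whole. A call with a gripper value outside its range is refused whole. The fingers move at their own pace and stop on an object; "grip_force" is the grip in N (left out, the last holds). Time passes only in rows, so rows that repeat a pose let the fingers close. It gives the time, the measured TCP pose, the force and the opening at its end, in the units of the state.
- arm.get_obs(): the state, without advancing time (a new reading comes with each control period).
- camera(name): name is "scene" or "side" or "wrist"; returns the picture (400x640x3 uint8, red, green, blue); there is no depth.
- calibration(name): a dict with "vfov" (degrees; the focal length in pixels is half the picture's height over the tangent of half this angle, whatever the lens; pixels are square), "cx", "cy" (the principal point, pixels), "dist_coeffs" ([k1, k2, p1, p2, k3] as OpenCV has them; the pictures are not rectified), "R" (3x3) and "t" (3): a world point X has camera coordinates R X + t; the wrist camera has in their place "mount" (4x4, takes a point from camera to tool coordinates, whose origin is the TCP and whose axes are the flange's). Camera axes: x right, y down, z forward; pixel columns grow to the right and rows downward; lengths in mm; the calibration is good to about 2 mm. A picture is of the moment at which its call begins: read the wrist's pose just before it. calibration takes no time and is no camera call.
- arm.hand_in(): hands the job in, once; it reports no verdict.
The state is a dict: "t": time; "qpos": joint angles; "qd": joint speeds; "effort": joint torques, N m; "tool_pos": TCP position; "tool_rot": TCP orientation; "force": force on the tool from outside, world axes, zero at the start; "wrist_torque": the same for the moment, N m; "opening": finger opening in mm.
Only numpy, scipy, OpenCV 4.12 (cv2) and the standard library are available. Lean on these libraries where they do the work, as an engineer would, in place of code of your own. Each camera call takes 0.05 s, during which the arm holds its last target. There are 200 camera calls.

## Task

One of the three identical wooden cases holds the heavy tungsten reference mount, the others resin look-alikes: heft the shut cases one at a time, lifting them clear of the bench and putting each back upright where it stood, till you know the heavy one. Swing its lid fully open, lift its mount out and set it gently down flat, face up, on a clear spot of the specimen tray's floor. Leave the other two cases shut with their mounts inside, and do not knock the mounts in the tray or the cap and vials by the cases.

Things in the scene. Friction and masses are not known exactly. Their poses are not given: they have to be found in the camera images.
- case_1_centre (a point): Middle of the base of a shut wooden case, loose: base 68 deep (x) x 60 wide (y) x 26 mm high (point 13 mm up), lid 19 mm high on top, 3 mm set in; lift it by the base, across the width. z up; thumb lip at -x, hinge at +x. Three look-alikes; which holds which mount changes. With a resin mount about 180 g, with the tungsten one 355 g (within 7 %). Nest at its middle, 33 mm square, floor 21 mm up.
- lid_1 (a joint): Lid of case_1, rad: 0 shut, grows as its front swings up and back, stop at 2.0. No catch; light hinge (0.02 Nm opens it). It falls shut below about 0.9, falls open by itself above about 1.45. Hinge line along the case's y, 31 mm to +x of the base's middle, 13 mm above it. Open, it stands 83 mm above the bench and reaches 42 mm behind the case.
- lid_1_lip (a point): Thumb lip of lid_1: brass tongue 24 mm wide (y), 4 thick, standing 16 mm out from the lid's front (13 mm beyond the base). Point: middle of its underside, 8 mm out from the lid's front; shut, 34 mm above the bench with free space below. Moves with the lid, 70 mm from the hinge line; axes as the case's when shut.
- mount_1_centre (a point): Middle of a black puck-shaped specimen mount, 30 mm across, 18 mm high, round metal face on top (z up), in the nest of one of the cases, hidden till the lid opens; its upper 13 mm then stand clear above the base. The three look alike; which is the tungsten one (200 g; resin ones 25 g) is not told.
- mount_1: The same mount_1, at the centre of its underside, 9 mm below its middle.
- case_2_centre (a point): Middle of the base of a shut wooden case, loose: base 68 deep (x) x 60 wide (y) x 26 mm high (point 13 mm up), lid 19 mm high on top, 3 mm set in; lift it by the base, across the width. z up; thumb lip at -x, hinge at +x. Three look-alikes; which holds which mount changes. With a resin mount about 180 g, with the tungsten one 355 g (within 7 %). Nest at its middle, 33 mm square, floor 21 mm up.
- lid_2 (a joint): Lid of case_2, rad: 0 shut, grows as its front swings up and back, stop at 2.0. No catch; light hinge (0.02 Nm opens it). It falls shut below about 0.9, falls open by itself above about 1.45. Hinge line along the case's y, 31 mm to +x of the base's middle, 13 mm above it. Open, it stands 83 mm above the bench and reaches 42 mm behind the case.
- lid_2_lip (a point): Thumb lip of lid_2: brass tongue 24 mm wide (y), 4 thick, standing 16 mm out from the lid's front (13 mm beyond the base). Point: middle of its underside, 8 mm out from the lid's front; shut, 34 mm above the bench with free space below. Moves with the lid, 70 mm from the hinge line; axes as the case's when shut.
- mount_2_centre (a point): Middle of a black puck-shaped specimen mount, 30 mm across, 18 mm high, round metal face on top (z up), in the nest of one of the cases, hidden till the lid opens; its upper 13 mm then stand clear above the base. The three look alike; which is the tungsten one (200 g; resin ones 25 g) is not told.
- mount_2: The same mount_2, at the centre of its underside, 9 mm below its middle.
- case_3_centre (a point): Middle of the base of a shut wooden case, loose: base 68 deep (x) x 60 wide (y) x 26 mm high (point 13 mm up), lid 19 mm high on top, 3 mm set in; lift it by the base, across the width. z up; thumb lip at -x, hinge at +x. Three look-alikes; which holds which mount changes. With a resin mount about 180 g, with the tungsten one 355 g (within 7 %). Nest at its middle, 33 mm square, floor 21 mm up.
- lid_3 (a joint): Lid of case_3, rad: 0 shut, grows as its front swings up and back, stop at 2.0. No catch; light hinge (0.02 Nm opens it). It falls shut below about 0.9, falls open by itself above about 1.45. Hinge line along the case's y, 31 mm to +x of the base's middle, 13 mm above it. Open, it stands 83 mm above the bench and reaches 42 mm behind the case.
- lid_3_lip (a point): Thumb lip of lid_3: brass tongue 24 mm wide (y), 4 thick, standing 16 mm out from the lid's front (13 mm beyond the base). Point: middle of its underside, 8 mm out from the lid's front; shut, 34 mm above the bench with free space below. Moves with the lid, 70 mm from the hinge line; axes as the case's when shut.
- mount_3_centre (a point): Middle of a black puck-shaped specimen mount, 30 mm across, 18 mm high, round metal face on top (z up), in the nest of one of the cases, hidden till the lid opens; its upper 13 mm then stand clear above the base. The three look alike; which is the tungsten one (200 g; resin ones 25 g) is not told.
- mount_3: The same mount_3, at the centre of its underside, 9 mm below its middle.
- tray: Shallow folded aluminium specimen tray with a dark lining, fixed to the bench: 145 mm (x) by 210 mm (y), rim 16 mm high, floor 2 mm thick. Origin at the centre of its underside. Three other mounts lie in its +y part; its -y part (y from -90 to -10 mm) is empty.
- tray_mount_1: A tan mount, 30 mm across, about 20 mm high, loose in the tray; to be left alone. Origin at the centre of its underside.
- tray_mount_2: A green mount, 30 mm across, about 20 mm high, loose in the tray; to be left alone. Origin at the centre of its underside.
- tray_mount_3: A blue mount, 30 mm across, about 20 mm high, loose in the tray; to be left alone. Origin at the centre of its underside.
- dust_cap: Black plastic cap, 34 mm across, 10 mm high, loose on the bench in front of the cases; to be left alone. Origin at the centre of its underside.
- vial_a: Sample vial with a black cap, 24 mm across, 52 mm high, loose on the bench in front of the cases; to be left alone. Origin at the centre of its underside.
- vial_b: Sample vial with a red cap, 24 mm across, 52 mm high, loose on the bench in front of the cases; to be left alone. Origin at the centre of its underside.
- press_lever_end (a point): Outer end of the black grip (24 mm thick) of the green levelling press's lever, fixed, reaching out from the press (which stands at +y, up to 0.22 m high) towards the cases: keep the hand clear of it at the nearest case. Press and lever do not move.

How it is judged (in metres and radians):
On the way, in this order (a step that is already met when the one before it is completed fails the run):
1. a case is picked up shut, at least 8 mm clear of the bench (((height (world z) of case_1_centre above 0.021 m and value of joint lid_1 below 0.15 rad) or (height (world z) of case_2_centre above 0.021 m and value of joint lid_2 below 0.15 rad) or (height (world z) of case_3_centre above 0.021 m and value of joint lid_3 below 0.15 rad))), for 0.1 s.
2. with all cases standing on the bench, one lid is swung fully open (height (world z) of each of case_1_centre, case_2_centre, case_3_centre below 0.018 m and value of joint any of lid_1, lid_2, lid_3 above 1.6 rad), for 0.1 s.
3. a mount is lifted out of its case (height (world z) of any of mount_1_centre, mount_2_centre, mount_3_centre above 0.06 m), for 0.1 s.
At the end, for the whole second after the job is handed in: Heavy mount flat (0.1 rad), face up, at rest on the tray floor inside the rim, pressing on it with over 1 N; both light mounts in shut cases (lid < 0.08 rad); all cases upright on the bench within 50 mm of their start; tray mounts moved < 15 mm; cap and vials < 30 mm ((((x of mount_1_centre in the frame of tray between -0.058 and 0.058 m and y of mount_1_centre in the frame of tray between -0.09 and 0.09 m and z of mount_1_centre in the frame of tray below 0.016 m and angle between mount_1_centre's own z axis and vertical below 0.1 rad and contact force between mount_1 and tray above 1 N and linear speed of mount_1 below 0.02 m/s) and ((distance between mount_2_centre and case_1_centre below 0.022 m and value of joint lid_1 below 0.08 rad) or (distance between mount_2_centre and case_2_centre below 0.022 m and value of joint lid_2 below 0.08 rad) or (distance between mount_2_centre and case_3_centre below 0.022 m and value of joint lid_3 below 0.08 rad)) and ((distance between mount_3_centre and case_1_centre below 0.022 m and value of joint lid_1 below 0.08 rad) or (distance between mount_3_centre and case_2_centre below 0.022 m and value of joint lid_2 below 0.08 rad) or (distance between mount_3_centre and case_3_centre below 0.022 m and value of joint lid_3 below 0.08 rad))) or ((x of mount_2_centre in the frame of tray between -0.058 and 0.058 m and y of mount_2_centre in the frame of tray between -0.09 and 0.09 m and z of mount_2_centre in the frame of tray below 0.016 m and angle between mount_2_centre's own z axis and vertical below 0.1 rad and contact force between mount_2 and tray above 1 N and linear speed of mount_2 below 0.02 m/s) and ((distance between mount_1_centre and case_1_centre below 0.022 m and value of joint lid_1 below 0.08 rad) or (distance between mount_1_centre and case_2_centre below 0.022 m and value of joint lid_2 below 0.08 rad) or (distance between mount_1_centre and case_3_centre below 0.022 m and value of joint lid_3 below 0.08 rad)) and ((distance between mount_3_centre and case_1_centre below 0.022 m and value of joint lid_1 below 0.08 rad) or (distance between mount_3_centre and case_2_centre below 0.022 m and value of joint lid_2 below 0.08 rad) or (distance between mount_3_centre and case_3_centre below 0.022 m and value of joint lid_3 below 0.08 rad))) or ((x of mount_3_centre in the frame of tray between -0.058 and 0.058 m and y of mount_3_centre in the frame of tray between -0.09 and 0.09 m and z of mount_3_centre in the frame of tray below 0.016 m and angle between mount_3_centre's own z axis and vertical below 0.1 rad and contact force between mount_3 and tray above 1 N and linear speed of mount_3 below 0.02 m/s) and ((distance between mount_1_centre and case_1_centre below 0.022 m and value of joint lid_1 below 0.08 rad) or (distance between mount_1_centre and case_2_centre below 0.022 m and value of joint lid_2 below 0.08 rad) or (distance between mount_1_centre and case_3_centre below 0.022 m and value of joint lid_3 below 0.08 rad)) and ((distance between mount_2_centre and case_1_centre below 0.022 m and value of joint lid_1 below 0.08 rad) or (distance between mount_2_centre and case_2_centre below 0.022 m and value of joint lid_2 below 0.08 rad) or (distance between mount_2_centre and case_3_centre below 0.022 m and value of joint lid_3 below 0.08 rad)))) and distance of each of case_1_centre, case_2_centre, case_3_centre from where it was at the start of the episode below 0.05 m and height (world z) of each of case_1_centre, case_2_centre, case_3_centre below 0.017 m and angle between each of case_1_centre, case_2_centre, case_3_centre's own z axis and vertical below 0.08 rad and distance of each of tray_mount_1, tray_mount_2, tray_mount_3 from where it was at the start of the episode below 0.015 m and distance of each of dust_cap, vial_a, vial_b from where it was at the start of the episode below 0.03 m); the robot touches nothing.
It fails at once if two cases are open at the same time (value of joint each of lid_1, lid_2 above 0.5 rad or value of joint each of lid_1, lid_3 above 0.5 rad or value of joint each of lid_2, lid_3 above 0.5 rad).
It fails at once if a case is tipped by more than 35 degrees (angle between any of case_1_centre, case_2_centre, case_3_centre's own z axis and vertical above 0.6 rad).
It fails at once if a mount is dropped or pressed on to the tray with more than 40 N (contact force between any of mount_1, mount_2, mount_3 and tray above 40 N).
It fails at once if a mount lying in the tray is knocked away, or the cap or a vial is knocked away or over (distance of any of tray_mount_1, tray_mount_2, tray_mount_3 from where it was at the start of the episode above 0.02 m or distance of any of dust_cap, vial_a, vial_b from where it was at the start of the episode above 0.04 m or angle between any of vial_a, vial_b's own z axis and vertical above 0.5 rad).
It also fails if it takes over 61 s, if anything falls off the work surface, if the arm or the gripper's body presses on something with over 40 N, if the wrist force passes 120 N, or if a joint passes its speed limit or range.

## Working session

There is one attempt and no reset: what is moved stays moved. The work goes in short steps, Python scripts to look and compute and a tool call to move; the robot and the scene stay as the last step left them, time stands still between calls to the robot, and variables do not carry over. Pictures are saved under pics/ and viewed, about 8 in all and at most 12, crops included, and the job is handed in when it is done.

Besides the shell and the picture viewer there is one more tool, called after "Request:" as name(argument=value, ...) on one line, values as JSON. carry_out: Moves the arm, as the interface text tells. Its arguments: {"type":"object","properties":{"twist":{"type":"array","items":{"type":"array","items":{"type":"number","minimum":-1,"maximum":1}}},"dp":{"type":"array","items":{"type":"array","items":{"type":"number","minimum":-1,"maximum":1}}},"fingers":{"type":"array","items":{"type":"number"}},"grip_force":{"type":"number"}},"required":["twist","dp","fingers"]}

```bash
mkdir -p pics; cat > h.py <<'E'
import numpy as np,cv2
from plant import arm,camera,calibration
def K(c):
    f=200/np.tan(np.radians(c['vfov'])/2); return np.array([[f,0,c['cx']],[0,f,c['cy']],[0,0,1.]])
def snap(name,fn):
    o=arm.get_obs(); im=camera(name); cv2.imwrite('pics/'+fn,im[:,:,::-1]); return o,im
def ext(name,o=None):
    c=calibration(name)
    if name!='wrist': return c,np.array(c['R']),np.array(c['t'])
    M=np.array(c['mount']); Rw=np.array(o['tool_rot'])@M[:3,:3]; p=np.array(o['tool_rot'])@M[:3,3]+np.array(o['tool_pos'])
    return c,Rw.T,-Rw.T@p
def ray(name,uv,o=None):
    c,R,t=ext(name,o)
    n=cv2.undistortPoints(np.array([[uv]],float),K(c),np.array(c['dist_coeffs'],float)).ravel()
    d=R.T@np.array([n[0],n[1],1]); return -R.T@t,d/np.linalg.norm(d)
def onz(name,uv,z,o=None):
    p,d=ray(name,uv,o); return p+d*(z-p[2])/d[2]
def tri(rs):
    A=sum(np.eye(3)-np.outer(d,d) for p,d in rs); b=sum((np.eye(3)-np.outer(d,d))@p for p,d in rs)
    x=np.linalg.solve(A,b); return x,[np.linalg.norm((np.eye(3)-np.outer(d,d))@(x-p)) for p,d in rs]
def proj(name,X,o=None):
    c,R,t=ext(name,o); return cv2.projectPoints(np.array(X,float).reshape(-1,3),cv2.Rodrigues(R)[0],t,K(c),np.array(c['dist_coeffs'],float))[0].reshape(-1,2)
E
python3 - <<'E'
from h import *
print(arm.get_obs())
for n in('scene','side','wrist'):
    o,im=snap(n,n+'0.png'); c=calibration(n); print(n,c)
E
```

```text
{'t': 0.0, 'qpos': array([-1.51805494, 35.2889338 , -0.72190841, 81.63990749,  0.46597269,
       63.21932924, -2.31317961]), 'qd': array([ 0.02093192,  0.05435896,  0.00595246,  0.07613816,  0.0281739 ,
       -0.05088332, -0.08577105]), 'effort': array([ 5.37042069e-04, -4.58937871e+01,  2.08912762e-01, -1.65743172e+01,
       -6.11085235e-02,  2.03703978e-02,  2.53581929e-04]), 'tool_pos': array([ 6.49215317e+02, -1.25848435e-02,  2.17492998e+02]), 'tool_rot': array([[-9.01338002e-05,  9.99996785e-01, -2.53421856e-03],
       [ 9.99999993e-01,  8.99441247e-05, -7.49596257e-05],
       [-7.47314467e-05, -2.53422530e-03, -9.99996786e-01]]), 'force': array([-0.13206938,  0.45398728,  0.21355714]), 'wrist_torque': array([ 0.01672836,  0.05130984, -0.0394596 ]), 'opening': 93.37001678516837}
scene {'vfov': 48.40440931133044, 'cx': 324.7620610041401, 'cy': 204.5316708269791, 'dist_coeffs': array([-0.06280917,  0.        ,  0.        ,  0.        ,  0.        ]), 'R': array([[ 0.51340065, -0.85813621,  0.00469323],
       [-0.39209983, -0.2394409 , -0.88821494],
       [ 0.76333315,  0.4
[... 288 characters left out ...]
03150557,  0.01521385],
       [ 0.00618772,  0.58715845, -0.80944837],
       [-0.03443508, -0.80885868, -0.58699393]]), 't': array([ 483.78684531,  157.17866496, 1286.06742665])}
wrist {'vfov': 61.51789111093525, 'cx': 315.56875895886736, 'cy': 198.2958040862593, 'dist_coeffs': array([0.02411538, 0.        , 0.        , 0.        , 0.        ]), 'mount': array([[ 1.67780851e-04, -9.64917052e-01, -2.62554861e-01,
         7.32336544e+01],
       [ 9.99999918e-01,  6.49818155e-05,  4.00216453e-04,
        -6.27904899e-01],
       [-3.69114389e-04, -2.62554906e-01,  9.64916983e-01,
        -1.66195937e+02],
       [ 0.00000000e+00,  0.00000000e+00,  0.00000000e+00,
         1.00000000e+00]])}
```

View pics/scene0.png

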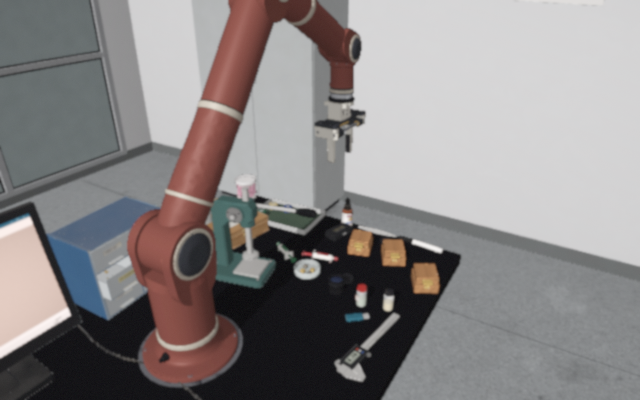

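View pics/side0.png

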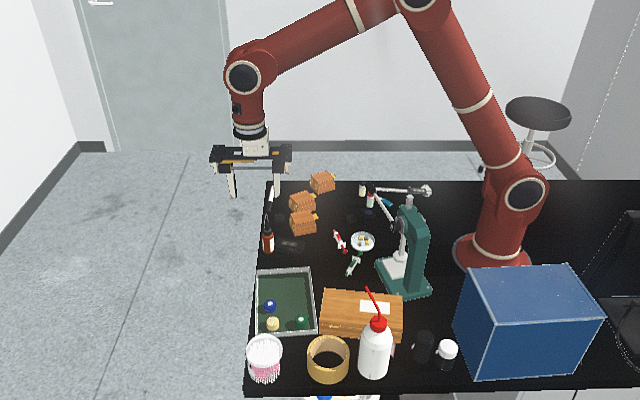

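View pics/wrist0.png

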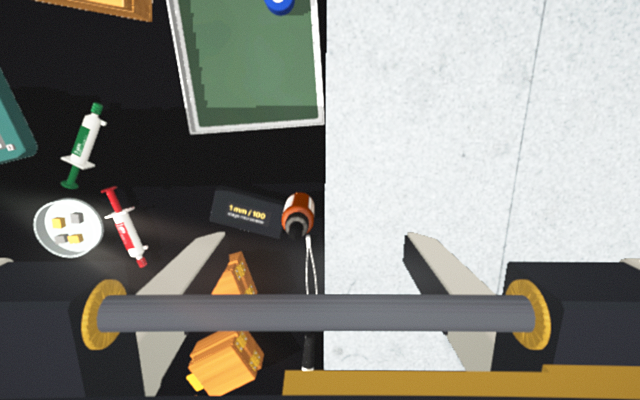

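```bash
python3 - <<'E'
from h import *
for uv in [(303,222),(302,202),(322,182),(370,200),(362,190),(365,218),(408,202)]: print('side',uv,onz('side',uv,25).round())
for uv in [(360,243),(394,252),(426,278),(361,296),(388,300),(342,282)]: print('scene',uv,onz('scene',uv,25).round())
for uv in [(258,275),(310,268),(316,332),(253,335)]: print('tray',uv,onz('side',uv,16).round())
for uv in [(270,306),(273,324),(302,322)]: print('tm',uv,onz('side',uv,20).round())
E
```

```text
side (303, 222) [ 532. -133.   25.]
side (302, 202) [ 535. -234.   25.]
side (322, 182) [ 468. -348.   25.]
side (370, 200) [ 318. -242.   25.]
side (362, 190) [ 338. -299.   25.]
side (365, 218) [ 345. -150.   25.]
side (408, 202) [ 198. -230.   25.]
scene (360, 243) [ 524. -140.   25.]
scene (394, 252) [ 532. -242.   25.]
scene (426, 278) [ 463. -359.   25.]
scene (361, 296) [ 314. -249.   25.]
scene (388, 300) [ 333. -311.   25.]
scene (342, 282) [ 338. -184.   25.]
tray (258, 275) [650.  77.  16.]
tray (310, 268) [514.  53.  16.]
tray (316, 332) [503. 262.  16.]
tray (253, 335) [647. 268.  16.]
tm (270, 306) [612. 186.  20.]
tm (273, 324) [602. 240.  20.]
tm (302, 322) [535. 236.  20.]
```

Request:
carry_out(twist=[[0, 0, 0.75], [0, 0, 0.75], [0, 0, 0.75], [0, 0, 0.75], [0, 0, 0.75], [0, 0, 0.75]], dp=[[-0.73, -0.6, 0.2], [-0.73, -0.6, 0.2], [-0.73, -0.6, 0.2], [-0.73, -0.6, 0.2], [-0.73, -0.6, 0.2], [-0.73, -0.6, 0.2]], fingers=[100, 100, 100, 100, 100, 100])

```text
t: 0.75
tool_pos: [539.9, -90.5, 248.7]
tool_rot: [[-0.709, 0.705, -0.0], [0.705, 0.709, 0.0], [0.0, -0.0, -1.0]]
force: [0.0, -0.2, 0.1]
opening: 93.1
```

Request:
carry_out(twist=[[0, 0, 0.75], [0, 0, 0.75], [0, 0, 0.75], [0, 0, 0.75], [0, 0, 0.75], [0, 0, 0.75], [0, 0, 0.75]], dp=[[-0.73, -0.6, 0.2], [-0.73, -0.6, 0.2], [-0.73, -0.6, 0.2], [-0.73, -0.6, 0.2], [-0.73, -0.6, 0.2], [-0.73, -0.6, 0.2], [-0.73, -0.6, 0.2]], fingers=[100, 100, 100, 100, 100, 100, 100])

```text
t: 1.45
tool_pos: [430.6, -180.2, 278.5]
tool_rot: [[-1.0, 0.001, -0.0], [0.001, 1.0, 0.0], [0.0, 0.0, -1.0]]
force: [-0.3, 0.3, 0.3]
opening: 92.8
```

```bash
python3 - <<'E'
from h import *
import pickle
o,im=snap('wrist','w1.png'); pickle.dump(o,open('o1.pkl','wb')); print(o['t'],o['tool_pos'],o['qpos'],o['tool_rot'].round(3))
im=cv2.resize(im[:,:,::-1],(800,500)); cv2.imwrite('pics/w1b.png',im)
E
```

```text
1.45 [ 430.57689    -180.17150135  278.50378073] [ 36.50666405  16.42915764 -21.6036804  104.6998916    6.8965102
  60.17638956 102.2226557 ] [[-1.     0.001 -0.   ]
 [ 0.001  1.     0.   ]
 [ 0.     0.    -1.   ]]
```

View pics/w1b.png

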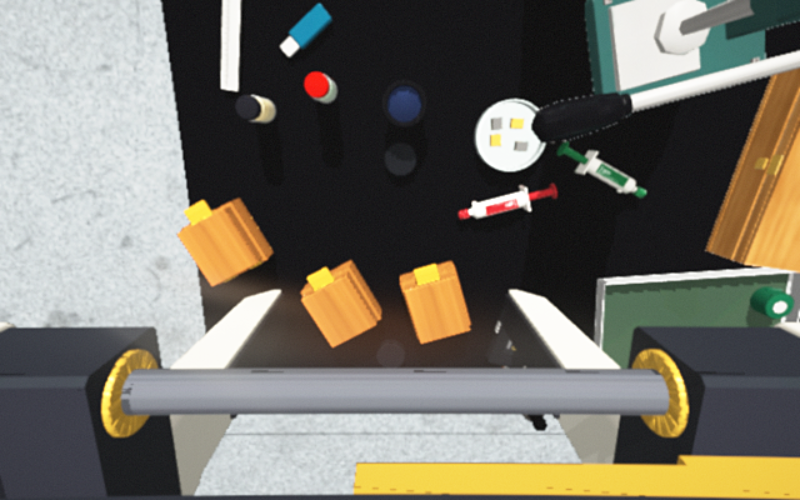

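```bash
python3 - <<'E'
from h import *
im=cv2.imread('pics/w1.png')[150:280,140:384]; im=cv2.resize(im,None,fx=3.25,fy=3.25,interpolation=cv2.INTER_CUBIC); print(im.shape); cv2.imwrite('pics/w1c.png',im)
E
```

```text
(422, 793, 3)
```

View pics/w1c.png

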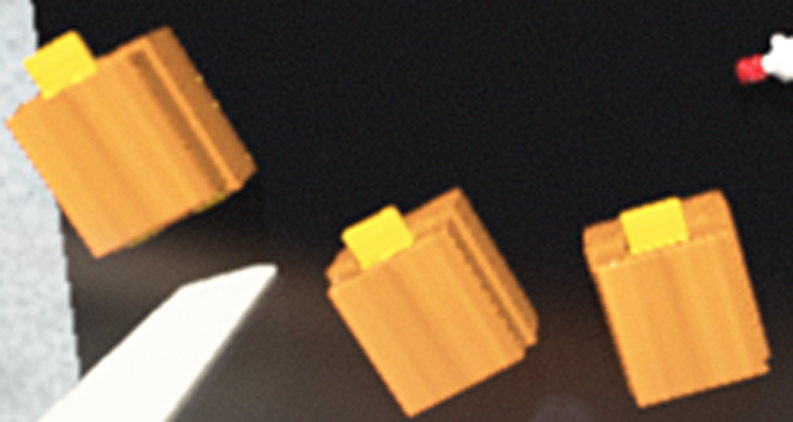

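```bash
cat >> h.py <<'E'
from scipy.optimize import least_squares
def fit(obs,x0,free_z=False):
    # obs: list of (name,o,model pts Nx3 in case frame (bottom z=0), px Nx2)
    def res(p):
        c,s=np.cos(p[2]),np.sin(p[2]); R=np.array([[c,-s,0],[s,c,0],[0,0,1]])
        T=np.array([p[0],p[1],p[3] if free_z else 0])
        return np.concatenate([(proj(n,np.array(m)@R.T+T,o)-np.array(u)).ravel() for n,o,m,u in obs])
    r=least_squares(res,list(x0)+([0.] if free_z else []),loss='soft_l1',x_scale=[100,100,1]+([10] if free_z else [])); return r.x,res(r.x)
TOP=[[-31,-27,45],[-31,27,45],[31,27,45],[31,-27,45]]; TIP=[[-47,-12,38],[-47,12,38]]
E
cat > f1.py <<'E'
from h import *
import pickle
o=pickle.load(open('o1.pkl','rb'))
u=lambda L:[[140+(a-0.5)/3.25,150+(b-0.5)/3.25] for a,b in L]
D={'C':([(8,123),(138,52),(233,190),(100,257),(24,68),(78,32),(167,27)],[[-34,30,26]],(466,-354,.5)),
'B':([(330,293),(448,230),(523,352),(412,415),(344,235),(397,206),(460,188)],[[-34,30,26]],(533,-238,.5)),
'A':([(595,268),(728,240),(770,370),(642,405),(620,215),(682,198),(720,192),(585,232)],[[-34,30,26],[-34,-30,26]],(530,-137,.2))}
for k,(px,ex,x0) in D.items():
    for fz in(False,True):
        p,r=fit([('wrist',o,TOP+TIP+ex,u(px))],x0,fz); print(k,p.round(3),np.degrees(p[2]).round(1),'rms',np.sqrt((r**2).mean()).round(2))
        if not fz: print('   side',proj('side',[p[0],p[1],45]),'scene',proj('scene',[p[0],p[1],45]))
for n,a in {'cap':(400,158),'cap?':(403,105),'lever end':(537,125),'vialA':(250,107),'vialB':(320,85)}.items(): print(n,onz('wrist',[a[0]*.8,a[1]*.8],{'l':160,'v':50,'c':10}[n[0]],o).round())
E
python3 f1.py
```

```text
C [ 465.791 -350.012    0.516] 29.6 rms 1.89
   side [[322.80864065 176.63316101]] scene [[423.8855841  269.86477558]]
C [ 463.576 -345.379    0.516    9.917] 29.5 rms 1.76
B [ 5.33941e+02 -2.35514e+02  5.11000e-01] 29.3 rms 1.36
   side [[302.42399901 196.55572257]] scene [[392.83021915 244.89688938]]
B [ 5.35931e+02 -2.36395e+02  5.10000e-01 -4.97900e+00] 29.2 rms 1.38
A [ 5.32062e+02 -1.35328e+02  3.01000e-01] 17.3 rms 1.84
   side [[303.04377979 216.1373108 ]] scene [[360.15876671 235.41859014]]
A [ 5.32766e+02 -1.35177e+02  3.02000e-01 -1.74900e+00] 17.3 rms 1.84
cap [ 381. -174.   10.]
cap? [ 330. -171.   10.]
lever end [352. -87. 160.]
vialA [ 335. -308.   50.]
vialB [ 316. -245.   50.]
```

Request:
carry_out(twist=[[0, 0, 0.49], [0, 0, 0.49], [0, 0, 0.49], [0, 0, 0.49], [0, 0, 0.49], [0, 0, 0.49]], dp=[[0.69, -0.37, -0.79], [0.69, -0.37, -0.79], [0.69, -0.37, -0.79], [0.69, -0.37, -0.79], [0.69, -0.37, -0.79], [0.69, -0.37, -0.79]], fingers=[78, 78, 78, 78, 78, 78], grip_force=30)

```text
t: 2.1
tool_pos: [534.2, -234.9, 160.1]
tool_rot: [[-0.872, -0.49, -0.001], [-0.49, 0.872, 0.001], [0.0, 0.001, -1.0]]
force: [0.3, 1.0, 0.1]
opening: 72.4
```

```bash
python3 - <<'E'
from h import *
import pickle
o,im=snap('wrist','w2.png'); pickle.dump(o,open('o2.pkl','wb')); print(o['t'],o['tool_pos'],o['qpos'].round(),o['opening'],o['force'])
im=cv2.resize(im[:,:,::-1],(800,500)); cv2.imwrite('pics/w2b.png',im)
E
```

```text
2.1 [ 534.23214637 -234.8816793   160.14060354] [ 37.  35. -25.  97.  18.  53. 124.] 72.39633901478504 [0.25904871 1.02956564 0.06420105]
```

View pics/w2b.png

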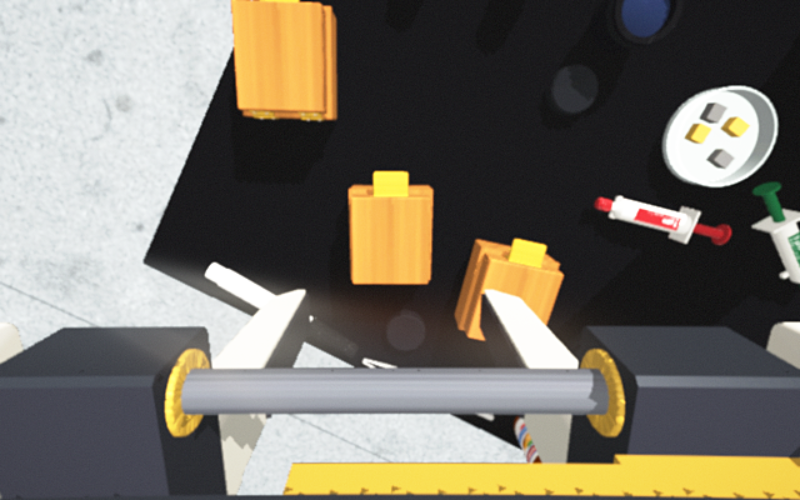

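```bash
cat > f2.py <<'E'
from h import *
import pickle
exec(open('f1.py').read().split('for k,')[0].split('import pickle')[1])
o2=pickle.load(open('o2.pkl','rb'))
v=lambda L:[[(a-.5)*.8,(b-.5)*.8] for a,b in L]
E2={'B':(TOP+TIP,[(350,194),(432,194),(431,284),(352,284),(374,171),(409,172)]),'C':([TOP[1],TOP[2],TOP[3]],[(326,4),(327,112),(238,110)]),
 'A':([TOP[0],TOP[1]]+TIP,[(484,252),(561,272),(513,239),(546,245)])}
for k,(m,px) in E2.items():
    a=('wrist',o,TOP+TIP+D[k][1],u(D[k][0])); b=('wrist',o2,m,v(px))
    for ob in([b],[a,b]):
        p,r=fit(ob,D[k][2],len(ob)>1); print(k,len(ob),p.round(2),np.degrees(p[2]).round(1),'rms',np.sqrt((r**2).mean()).round(2))
    print(r[-2*len(px):].round(1))
E
python3 f2.py
```

```text
B 1 [ 5.3347e+02 -2.3729e+02  5.1000e-01] 29.2 rms 0.93
B 2 [ 5.3391e+02 -2.3650e+02  5.1000e-01 -9.3000e-01] 29.4 rms 1.33
[ 1.4  2.4 -0.1  2.3 -0.8 -0.2  1.7 -0.2  0.1  0.8  0.4 -0.1]
C 1 [ 465.45 -352.3     0.47] 26.9 rms 1.06
C 2 [ 4.6573e+02 -3.5170e+02  4.8000e-01  1.5000e-01] 27.4 rms 1.95
[-0.1  0.   0.1  1.6  2.9  0.5]
A 1 [ 5.3236e+02 -1.4084e+02  2.4000e-01] 13.9 rms 1.6
A 2 [ 5.3344e+02 -1.3518e+02  3.1000e-01 -4.7800e+00] 17.5 rms 2.0
[ 3.7  5.1  0.7  1.  -0.3 -0.1 -0.9  0.4]
```

Request:
carry_out(twist=[[0, 0, 0], [0, 0, 0], [0, 0, 0], [0, 0, 0], [0, 0, 0]], dp=[[0, -0.013, -0.3], [0, -0.013, -0.6], [0, -0.013, -0.9], [0, -0.013, -0.9], [0, -0.013, -0.9]], fingers=[78, 78, 78, 78, 78])

```text
t: 2.65
tool_pos: [535.0, -237.2, 26.9]
tool_rot: [[-0.871, -0.491, 0.001], [-0.491, 0.871, -0.001], [-0.001, -0.001, -1.0]]
force: [0.3, 0.6, 0.3]
opening: 72.7
```

Request:
carry_out(twist=[[0, 0, 0], [0, 0, 0], [0, 0, 0], [0, 0, 0], [0, 0, 0], [0, 0, 0], [0, 0, 0]], dp=[[0, 0, -0.07], [0, 0, -0.14], [0, 0, -0.14], [0, 0, -0.14], [0, 0, -0.14], [0, 0, -0.14], [0, 0, -0.14]], fingers=[78, 78, 78, 55, 55, 55, 55])

```text
t: 3.35
tool_pos: [534.9, -237.7, 4.7]
tool_rot: [[-0.871, -0.491, 0.001], [-0.491, 0.871, -0.001], [-0.001, -0.001, -1.0]]
force: [-0.5, -0.4, 2.4]
opening: 59.6
```

Request:
carry_out(twist=[[0, 0, 0], [0, 0, 0], [0, 0, 0], [0, 0, 0], [0, 0, 0], [0, 0, 0], [0, 0, 0]], dp=[[0, 0, 0.05], [0, 0, 0.1], [0, 0, 0.15], [0, 0, 0.17], [0, 0, 0.17], [0, 0, 0.17], [0, 0, 0.17]], fingers=[50, 50, 50, 50, 50, 50, 50])

```text
t: 4.05
tool_pos: [534.1, -237.4, 29.3]
tool_rot: [[-0.871, -0.491, -0.001], [-0.491, 0.871, 0.0], [0.001, 0.001, -1.0]]
force: [-0.6, -0.7, -3.5]
opening: 59.8
```

Request:
carry_out(twist=[[0, 0, 0], [0, 0, 0]], dp=[[0, 0, 0], [0, 0, 0]], fingers=[50, 50])

```text
t: 4.25
tool_pos: [534.3, -237.4, 29.4]
tool_rot: [[-0.871, -0.491, -0.0], [-0.491, 0.871, 0.0], [0.0, 0.0, -1.0]]
force: [0.2, 0.2, -4.8]
opening: 60.2
```

Request:
carry_out(twist=[[0, 0, 0], [0, 0, 0]], dp=[[0, 0, 0], [0, 0, 0]], fingers=[50, 50])

```text
t: 4.45
tool_pos: [534.5, -237.4, 29.6]
tool_rot: [[-0.871, -0.491, -0.0], [-0.491, 0.871, -0.0], [0.0, 0.0, -1.0]]
force: [0.7, 0.5, -3.9]
opening: 59.9
```

Request:
carry_out(twist=[[0, 0, 0], [0, 0, 0], [0, 0, 0], [0, 0, 0]], dp=[[0, 0, 0], [0, 0, 0], [0, 0, -0.06], [0, 0, -0.12]], fingers=[50, 50, 50, 50])

```text
t: 4.85
tool_pos: [534.5, -237.5, 11.1]
tool_rot: [[-0.871, -0.491, 0.0], [-0.491, 0.871, -0.0], [-0.0, -0.0, -1.0]]
force: [-0.8, -0.2, -3.9]
opening: 59.5
```

Request:
carry_out(twist=[[0, 0, 0], [0, 0, 0], [0, 0, 0], [0, 0, 0], [0, 0, 0], [0, 0, 0], [0, 0, 0], [0, 0, 0], [0, 0, 0]], dp=[[0, 0, -0.02], [0, 0, -0.035], [0, 0, -0.045], [0, 0, -0.047], [0, 0, -0.047], [0, 0, -0.047], [0, 0, 0.3], [0, 0, 0.6], [0, 0, 0.75]], fingers=[50, 50, 50, 50, 76, 76, 76, 78, 78])

```text
t: 5.75
tool_pos: [537.2, -237.9, 128.8]
tool_rot: [[-0.871, -0.491, 0.008], [-0.491, 0.871, -0.002], [-0.005, -0.006, -1.0]]
force: [-0.4, 0.1, -0.2]
opening: 72.6
```

```bash
python3 - <<'E'
from h import *
import pickle
o,im=snap('wrist','w3.png'); pickle.dump(o,open('o3.pkl','wb')); print(o['t'],o['tool_pos'],o['qpos'].round(),o['opening'],o['force'])
E
```

```text
5.75 [ 537.18623488 -237.88521124  128.80732843] [ 37.  37. -24.  98.  19.  48. 123.] 72.57403641753115 [-0.35512097  0.125127   -0.17459464]
```

Request:
carry_out(twist=[[0, 0, -0.02], [0, 0, -0.02], [0, 0, -0.02], [0, 0, -0.02], [0, 0, -0.02]], dp=[[-0.46, -0.76, 0.0], [-0.46, -0.76, 0.0], [-0.46, -0.76, 0.0], [-0.46, -0.76, 0.0], [-0.46, -0.76, 0.0]], fingers=[82, 82, 82, 82, 82])

```text
t: 6.3
tool_pos: [465.2, -352.1, 124.3]
tool_rot: [[-0.882, -0.471, 0.001], [-0.471, 0.882, -0.0], [-0.001, -0.001, -1.0]]
force: [-1.1, 1.6, 0.8]
opening: 76.6
```

```bash
python3 - <<'E'
from h import *
import pickle
o,im=snap('wrist','w4.png'); pickle.dump(o,open('o4.pkl','wb')); print(o['t'],o['tool_pos'],o['qpos'].round(),o['opening'],o['force'])
im=cv2.resize(im[:,:,::-1],(800,500)); cv2.imwrite('pics/w4b.png',im)
print(proj('wrist',[[465.6,-352,45]],o)/.8)
E
```

```text
6.3 [ 465.24798412 -352.06623757  124.34247968] [ 50.  37. -25.  99.  20.  48. 135.] 76.58341026930105 [-1.07323556  1.56191445  0.81601453]
[[393.14095682 257.99985184]]
```

View pics/w4b.png

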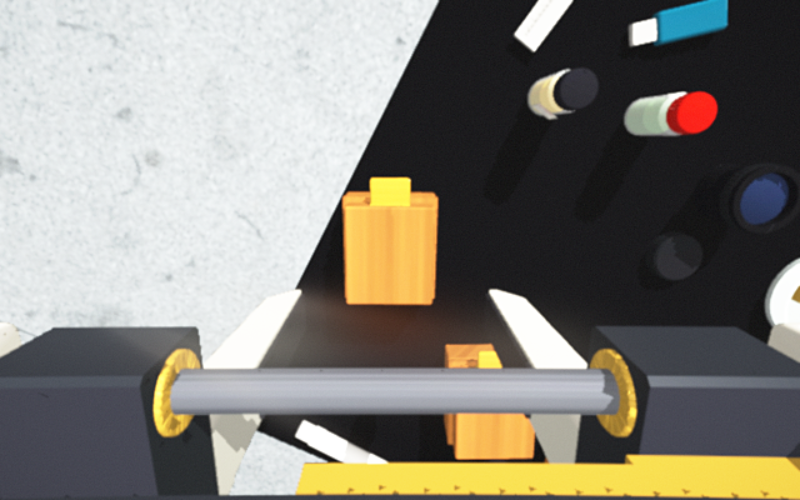

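Request:
carry_out(twist=[[0, 0, 0], [0, 0, 0], [0, 0, 0], [0, 0, 0], [0, 0, 0]], dp=[[0, -0.01, -0.3], [0, -0.01, -0.55], [0, -0.01, -0.67], [0, -0.01, -0.67], [0, -0.01, -0.67]], fingers=[82, 82, 82, 82, 82])

```text
t: 6.85
tool_pos: [467.2, -351.4, 24.2]
tool_rot: [[-0.88, -0.475, 0.001], [-0.475, 0.88, 0.001], [-0.002, -0.0, -1.0]]
force: [0.6, -0.2, 0.6]
opening: 76.3
```

Request:
carry_out(twist=[[0, 0, 0], [0, 0, 0], [0, 0, 0], [0, 0, 0], [0, 0, 0], [0, 0, 0], [0, 0, 0], [0, 0, 0], [0, 0, 0], [0, 0, 0], [0, 0, 0], [0, 0, 0]], dp=[[0, 0, -0.07], [0, 0, -0.125], [0, 0, -0.125], [0, 0, -0.125], [0, 0, -0.125], [0, 0, -0.125], [0, 0, -0.125], [0, 0, -0.09], [0, 0, -0.04], [0, 0, 0.01], [0, 0, 0.04], [0, 0, 0.04]], fingers=[82, 82, 82, 50, 50, 50, 50, 50, 50, 50, 50, 50])

```text
t: 8.05
tool_pos: [466.0, -353.3, 30.7]
tool_rot: [[-0.881, -0.473, 0.002], [-0.473, 0.881, -0.001], [-0.001, -0.002, -1.0]]
force: [-0.0, 0.6, -2.9]
opening: 59.6
```

Request:
carry_out(twist=[[0, 0, 0], [0, 0, 0], [0, 0, 0]], dp=[[0, 0, 0], [0, 0, 0], [0, 0, 0]], fingers=[50, 50, 50])

```text
t: 8.35
tool_pos: [465.2, -352.8, 29.3]
tool_rot: [[-0.881, -0.473, -0.001], [-0.473, 0.881, 0.0], [0.0, 0.001, -1.0]]
force: [-0.4, -0.3, -1.1]
opening: 59.8
```

Request:
carry_out(twist=[[0, 0, 0], [0, 0, 0]], dp=[[0, 0, 0], [0, 0, 0]], fingers=[50, 50])

```text
t: 8.55
tool_pos: [465.4, -352.8, 29.5]
tool_rot: [[-0.881, -0.473, -0.0], [-0.473, 0.881, 0.0], [0.0, 0.0, -1.0]]
force: [-0.0, -0.9, -1.9]
opening: 59.7
```

Request:
carry_out(twist=[[0, 0, 0], [0, 0, 0]], dp=[[0, 0, 0], [0, 0, 0]], fingers=[50, 50])

```text
t: 8.75
tool_pos: [465.4, -352.9, 29.6]
tool_rot: [[-0.881, -0.473, -0.0], [-0.473, 0.881, -0.0], [0.0, 0.0, -1.0]]
force: [-0.6, 0.4, -1.4]
opening: 59.7
```

Request:
carry_out(twist=[[0, 0, 0], [0, 0, 0], [0, 0, 0], [0, 0, 0], [0, 0, 0], [0, 0, 0], [0, 0, 0], [0, 0, 0], [0, 0, 0], [0, 0, 0], [0, 0, 0], [0, 0, 0]], dp=[[0, 0, -0.06], [0, 0, -0.11], [0, 0, -0.14], [0, 0, -0.155], [0, 0, -0.165], [0, 0, -0.165], [0, 0, -0.165], [0, 0, -0.165], [0, 0, 0.1], [0, 0, 0.4], [0, 0, 0.6], [0, 0, 0.6]], fingers=[50, 50, 50, 50, 50, 50, 80, 80, 80, 80, 80, 80])

```text
t: 9.95
tool_pos: [469.0, -354.7, 124.6]
tool_rot: [[-0.881, -0.472, 0.009], [-0.472, 0.881, -0.006], [-0.005, -0.01, -1.0]]
force: [0.3, 0.9, 1.1]
opening: 74.4
```

Request:
carry_out(twist=[[0, 0, 0.02], [0, 0, 0.02], [0, 0, 0.02], [0, 0, 0.02], [0, 0, 0.02]], dp=[[0.217, 0.64, 0.0], [0.217, 0.64, 0.0], [0.217, 0.64, -0.06], [0.217, 0.64, -0.06], [0.217, 0.64, -0.06]], fingers=[55, 55, 55, 55, 55], grip_force=6)

```text
t: 10.45
tool_pos: [497.1, -258.1, 109.7]
tool_rot: [[-0.872, -0.49, -0.002], [-0.49, 0.872, -0.001], [0.002, 0.001, -1.0]]
force: [-0.6, -0.4, 0.1]
opening: 51.3
```

```bash
python3 - <<'E'
from h import *
import pickle
o,im=snap('wrist','w5.png'); pickle.dump(o,open('o5.pkl','wb')); print(o['t'],o['tool_pos'],o['tool_rot'].round(3),o['qpos'].round(),o['opening'],o['force'])
im=cv2.resize(im[100:300,160:480,::-1],(800,500)); cv2.imwrite('pics/w5b.png',im)
R=np.array([[.871,-.491,0],[.491,.871,0],[0,0,1]])
print((proj('wrist',np.array(TOP+TIP)@R.T+[533.6,-237,0],o)-[160,100])*2.5)
E
```

```text
10.45 [ 497.08187459 -258.13833407  109.72780893] [[-0.872 -0.49  -0.002]
 [-0.49   0.872 -0.001]
 [ 0.002  0.001 -1.   ]] [ 41.  37. -24. 103.  21.  44. 125.] 51.31324882683598 [-0.61719847 -0.38785224  0.09689713]
[[295.25070386 316.75748988]
 [480.58332592 316.51452647]
 [475.38947294 505.47452143]
 [301.13998467 505.68464556]
 [347.11379296 257.29175897]
 [428.58565932 257.18231588]]
```

View pics/w5b.png

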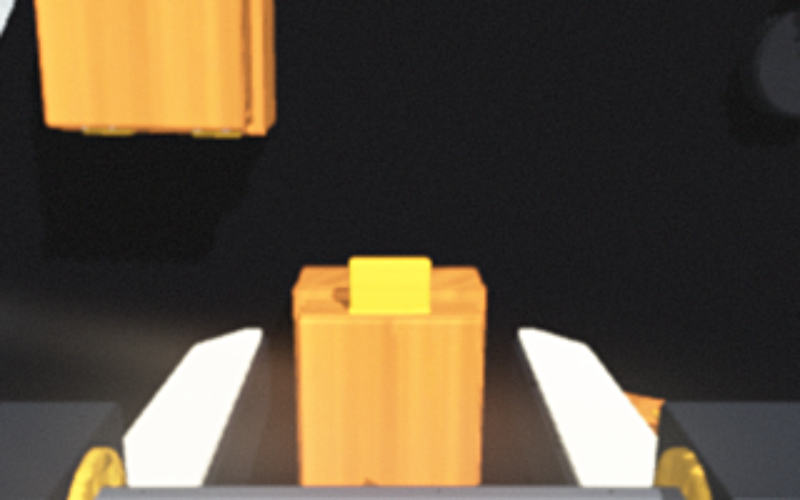

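Request:
carry_out(twist=[[0, 0, 0], [0, 0, 0], [0, 0, 0], [0, 0, 0], [0, 0, 0], [0, 0, 0], [0, 0, 0], [0, 0, 0], [0, 0, 0]], dp=[[0, 0, -0.25], [0, 0, -0.48], [0, 0.004, -0.53], [0, 0.004, -0.53], [0, 0.004, -0.53], [0, 0.004, -0.53], [0, 0.004, -0.53], [0, 0.004, -0.53], [0, 0.004, -0.53]], fingers=[55, 55, 55, 55, 18, 18, 18, 18, 18], grip_force=6)

```text
t: 11.4
tool_pos: [498.6, -256.8, 32.0]
tool_rot: [[-0.871, -0.491, 0.002], [-0.491, 0.871, -0.001], [-0.001, -0.002, -1.0]]
force: [-0.7, -0.6, 3.1]
opening: 24.3
```

Request:
carry_out(twist=[[0, 0, 0], [0, 0, 0], [0, 0, 0], [0, 0, 0], [0, 0, 0], [0, 0, 0], [0, 0, 0]], dp=[[0.005, 0.003, 0.04], [0.016, 0.009, 0.082], [0.045, 0.025, 0.16], [0.085, 0.048, 0.231], [0.135, 0.076, 0.293], [0.194, 0.109, 0.344], [0.194, 0.109, 0.344]], fingers=[18, 18, 18, 18, 18, 18, 18])

```text
t: 12.1
tool_pos: [529.6, -239.3, 84.8]
tool_rot: [[-0.87, -0.493, 0.004], [-0.493, 0.87, -0.001], [-0.003, -0.003, -1.0]]
force: [-1.3, -2.6, 3.3]
opening: 23.7
```

Request:
carry_out(twist=[[0, 0, 0], [0, 0, 0], [0, 0, 0], [0, 0, 0], [0, 0, 0], [0, 0, 0], [0, 0, 0]], dp=[[0.065, 0.037, 0.039], [0.136, 0.077, 0.063], [0.208, 0.118, 0.074], [0.282, 0.159, 0.069], [0.354, 0.2, 0.051], [0.388, 0.219, 0.036], [0.388, 0.219, 0.036]], fingers=[18, 18, 18, 18, 18, 18, 18])

```text
t: 12.8
tool_pos: [587.1, -204.9, 87.9]
tool_rot: [[-0.87, -0.493, 0.002], [-0.493, 0.87, 0.002], [-0.003, 0.001, -1.0]]
force: [2.2, 0.5, 4.4]
opening: 23.9
```

Request:
carry_out(twist=[[0, 0, 0], [0, 0, 0], [0, 0, 0], [0, 0, 0], [0, 0, 0], [0, 0, 0], [0, 0, 0]], dp=[[0, 0, 0], [0, 0, 0], [0, 0, 0.1], [0, 0, 0.3], [-0.3, -0.16, 0.3], [-0.5, -0.27, 0.3], [-0.5, -0.27, 0.3]], fingers=[50, 50, 50, 50, 50, 50, 50])

```text
t: 13.5
tool_pos: [504.4, -252.7, 133.7]
tool_rot: [[-0.875, -0.484, -0.006], [-0.484, 0.875, -0.004], [0.007, -0.0, -1.0]]
force: [-1.0, 1.0, -0.4]
opening: 46.6
```

```bash
python3 - <<'E'
from h import *
import pickle
o,im=snap('wrist','w6.png'); pickle.dump(o,open('o6.pkl','wb')); print(o['t'],o['tool_pos'],o['tool_rot'].round(3),o['qpos'].round(),o['opening'],o['force'])
im=cv2.resize(im[:,:,::-1],(800,500)); cv2.imwrite('pics/w6b.png',im)
print(proj('wrist',[[533.9,-236.5,39]],o)/.8)
E
```

```text
13.5 [ 504.39445906 -252.65087805  133.74931416] [[-0.875 -0.484 -0.006]
 [-0.484  0.875 -0.004]
 [ 0.007 -0.    -1.   ]] [ 40.  35. -25. 101.  19.  48. 125.] 46.615460470825916 [-1.02035078  0.97378671 -0.44378934]
[[393.21415784 300.49838663]]
```

View pics/w6b.png

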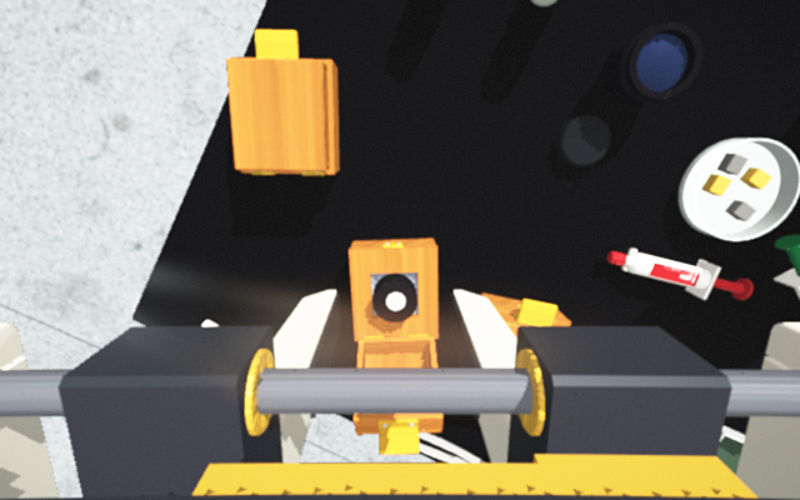

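Request:
carry_out(twist=[[0, 0, 0], [0, 0, 0], [0, 0, 0], [0, 0, 0], [0, 0, 0]], dp=[[0.193, 0.115, 0], [0.193, 0.115, -0.25], [0.193, 0.115, -0.46], [0.193, 0.115, -0.46], [0.193, 0.115, -0.46]], fingers=[50, 50, 50, 50, 50])

```text
t: 14.05
tool_pos: [540.2, -229.6, 64.7]
tool_rot: [[-0.871, -0.492, 0.001], [-0.492, 0.871, 0.001], [-0.001, 0.0, -1.0]]
force: [1.1, -0.1, 1.2]
opening: 46.6
```

Request:
carry_out(twist=[[0, 0, 0], [0, 0, 0], [0, 0, 0], [0, 0, 0], [0, 0, 0]], dp=[[-0.046, -0.039, 0], [-0.046, -0.039, -0.1], [-0.046, -0.039, -0.2], [-0.046, -0.039, -0.23], [-0.046, -0.039, -0.23]], fingers=[50, 50, 50, 50, 50], grip_force=25)

```text
t: 14.55
tool_pos: [532.0, -236.2, 29.3]
tool_rot: [[-0.871, -0.491, -0.001], [-0.491, 0.871, 0.0], [0.001, 0.001, -1.0]]
force: [0.2, -0.3, -0.3]
opening: 46.9
```

Request:
carry_out(twist=[[0, 0, 0], [0, 0, 0], [0, 0, 0], [0, 0, 0], [0, 0, 0], [0, 0, 0], [0, 0, 0], [0, 0, 0], [0, 0, 0], [0, 0, 0]], dp=[[0.007, 0.004, 0], [0.007, 0.004, 0], [0.007, 0.004, 0], [0.007, 0.004, 0], [0.007, 0.004, 0], [0.007, 0.004, 0.1], [0.007, 0.004, 0.25], [0.007, 0.004, 0.45], [0.007, 0.004, 0.6], [0.007, 0.004, 0.6]], fingers=[25, 25, 25, 25, 25, 25, 25, 25, 25, 25], grip_force=25)

```text
t: 15.55
tool_pos: [535.4, -236.1, 123.2]
tool_rot: [[-0.871, -0.491, 0.006], [-0.491, 0.871, -0.002], [-0.004, -0.005, -1.0]]
force: [0.9, -0.3, -1.8]
opening: 29.0
```

```bash
python3 - <<'E'
from h import *
import pickle
o,im=snap('wrist','w7.png'); pickle.dump(o,open('o7.pkl','wb')); print(o['t'],o['tool_pos'],o['qpos'].round(),o['opening'],o['force'])
n=[snap('side','s7.png')[1],snap('scene','c7.png')[1]]
a=cv2.resize(n[0][250:350,240:340,::-1],(400,400),interpolation=2); b=cv2.resize(im[190:310,255:375,::-1],(400,400),interpolation=2); cv2.imwrite('pics/m7.png',np.hstack([a,b]))
E
```

```text
15.55 [ 535.39332059 -236.1295025   123.23121956] [ 37.  37. -24.  99.  20.  48. 123.] 29.024841680590153 [ 0.90489046 -0.3338935  -1.84999653]
```

View pics/m7.png

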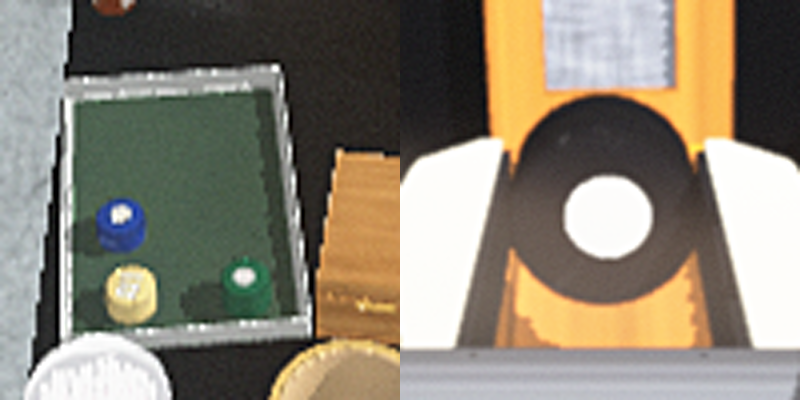

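Request:
carry_out(twist=[[0, 0, 0], [0, 0, 0], [0, 0, 0], [0, 0, 0], [0, 0, 0], [0, 0, 0]], dp=[[0, 0, 0.3], [0.03, 0.25, 0.3], [0.05, 0.5, 0.3], [0.08, 0.75, 0.3], [0.1, 1, 0.3], [0.1, 1, 0.3]], fingers=[25, 25, 25, 25, 25, 25])

```text
t: 16.3
tool_pos: [547.8, -77.1, 163.5]
tool_rot: [[-0.866, -0.501, -0.002], [-0.501, 0.865, 0.006], [-0.001, 0.006, -1.0]]
force: [0.1, 0.2, -0.9]
opening: 29.2
```

Request:
carry_out(twist=[[0, 0, 0], [0, 0, 0], [0, 0, 0], [0, 0, 0], [0, 0, 0]], dp=[[0.03, 0.3, 0], [0.06, 0.6, 0], [0.1, 0.9, 0], [0.1, 1, 0], [0.1, 1, 0]], fingers=[25, 25, 25, 25, 25])

```text
t: 16.8
tool_pos: [562.2, 67.7, 163.4]
tool_rot: [[-0.868, -0.496, -0.003], [-0.496, 0.868, 0.001], [0.002, 0.003, -1.0]]
force: [-0.1, -0.3, -2.2]
opening: 29.5
```

```bash
python3 - <<'E'
from h import *
import pickle
o,im=snap('wrist','w8.png'); pickle.dump(o,open('o8.pkl','wb')); print(o['t'],o['tool_pos'],o['qpos'].round(),o['opening'],o['force'])
im=cv2.resize(im[:,:,::-1],(800,500)); cv2.imwrite('pics/w8b.png',im)
v=lambda a,b:[240+a/4,250+b/4]
C=[onz('side',v(*p),16)[:2] for p in[(66,97),(280,68),(308,330),(65,345)]]; print(np.round(C),np.mean(C,0))
print(cv2.minAreaRect(np.array(C,np.float32)))
print(proj('wrist',[list(c)+[16] for c in C],o)/.8, 'spot',proj('wrist',[580,120,2],o)/.8)
E
```

```text
16.8 [562.17498313  67.69738259 163.39515451] [  7.  33. -26.  99.  17.  52.  94.] 29.532771298364274 [-0.13993069 -0.34836642 -2.23869695]
[[654.  74.]
 [514.  49.]
 [501. 263.]
 [639. 271.]] [576.91602302 164.48152381]
((577.9398193359375, 160.6949005126953), (141.8032989501953, 214.622314453125), 3.546642780303955)
[[343.83645441 331.96888805]
 [403.82736254 164.61001526]
 [647.83821328 286.47807872]
 [553.5649287  421.70115782]] spot [[437.48252949 277.82537442]]
```

View pics/w8b.png

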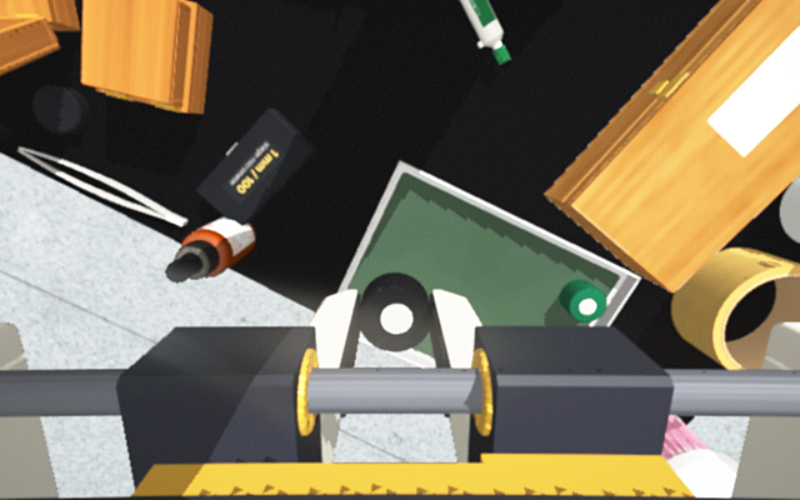

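```bash
python3 - <<'E'
from h import *
import pickle
o=pickle.load(open('o8.pkl','rb'))
b=onz('wrist',[245*.8,232*.8],0,o); print('bottle base',b.round())
for z in(60,80,100): print(z,onz('wrist',[185*.8,262*.8],z,o).round())
for z in (30,50,70): print('box corner',z,onz('wrist',[548*.8,192*.8],z,o).round(), onz('side',[321,291],z).round())
E
```

```text
bottle base [624. -34.   0.]
60 [640. -48.  60.]
80 [629. -42.  80.]
100 [619. -36. 100.]
box corner 30 [479. 147.  30.] [488. 149.  30.]
box corner 50 [480. 139.  50.] [489. 167.  50.]
box corner 70 [482. 132.  70.] [490. 186.  70.]
```

Request:
carry_out(twist=[[0, 0, 0], [0, 0, 0], [0, 0, 0], [0, 0, 0], [0, 0, 0], [0, 0, 0]], dp=[[0.11, 0.35, 0], [0.11, 0.35, -0.2], [0.11, 0.35, -0.5], [0.11, 0.35, -0.8], [0.11, 0.35, -0.85], [0.11, 0.35, -0.85]], fingers=[25, 25, 25, 25, 25, 25])

```text
t: 17.45
tool_pos: [579.2, 113.7, 35.7]
tool_rot: [[-0.873, -0.488, -0.004], [-0.488, 0.873, -0.003], [0.005, -0.001, -1.0]]
force: [-0.3, -0.0, -2.0]
opening: 29.3
```

Request:
carry_out(twist=[[0, 0, 0], [0, 0, 0], [0, 0, 0], [0, 0, 0], [0, 0, 0]], dp=[[0, 0.02, -0.05], [0, 0.02, -0.1], [0, 0.02, -0.13], [0, 0.02, -0.14], [0, 0.02, -0.14]], fingers=[25, 25, 25, 25, 25])

```text
t: 17.95
tool_pos: [580.0, 119.8, 16.3]
tool_rot: [[-0.871, -0.491, 0.0], [-0.491, 0.871, -0.0], [-0.0, -0.0, -1.0]]
force: [-1.1, -1.0, -1.5]
opening: 29.1
```

Request:
carry_out(twist=[[0, 0, 0], [0, 0, 0], [0, 0, 0], [0, 0, 0]], dp=[[0, 0, -0.01], [0, 0, -0.02], [0, 0, -0.03], [0, 0, -0.035]], fingers=[25, 25, 25, 25])

```text
t: 18.35
tool_pos: [579.9, 119.8, 11.1]
tool_rot: [[-0.871, -0.491, -0.0], [-0.491, 0.871, -0.0], [0.0, -0.0, -1.0]]
force: [-1.0, -0.6, 4.1]
opening: 29.2
```

Request:
carry_out(twist=[[0, 0, 0], [0, 0, 0], [0, 0, 0], [0, 0, 0], [0, 0, 0], [0, 0, 0], [0, 0, 0], [0, 0, 0], [0, 0, 0]], dp=[[0, 0, 0], [0, 0, 0], [0, 0, 0], [0, 0, 0.1], [0, 0, 0.3], [0, 0, 0.5], [0, 0, 0.8], [0, 0, 1], [0, 0, 1]], fingers=[45, 50, 50, 50, 50, 50, 50, 50, 50])

```text
t: 19.25
tool_pos: [583.1, 121.4, 167.1]
tool_rot: [[-0.871, -0.491, 0.011], [-0.491, 0.871, 0.003], [-0.011, -0.003, -1.0]]
force: [1.3, 0.6, -0.4]
opening: 46.4
```

```bash
python3 - <<'E'
from h import *
o,im=snap('wrist','w9.png'); print(o['t'],o['tool_pos'],o['opening'],o['force'])
s=snap('side','s9.png')[1]; s=s[160:350,240:460]
im=cv2.resize(im,(480,300)); s=cv2.resize(s,(0,0),fx=300/190,fy=300/190); 
c=camera('scene')[215:325,320:460]; c=cv2.resize(c,(0,0),fx=2,fy=2)
W=np.zeros((530,830,3),np.uint8); W[:300,:480]=im; W[:300,480:480+s.shape[1]]=s[:, :350]; W[305:525,:280]=c
cv2.imwrite('pics/f9.png',W[:,:800,::-1])
p=proj('wrist',[580,120,20],o)
print(p*.75)
E
```

```text
19.25 [583.08215018 121.36852812 167.1256989 ] 46.416813137384885 [ 1.27733712  0.55275617 -0.40266383]
[[236.70872692 135.56560791]]
```

View pics/f9.png

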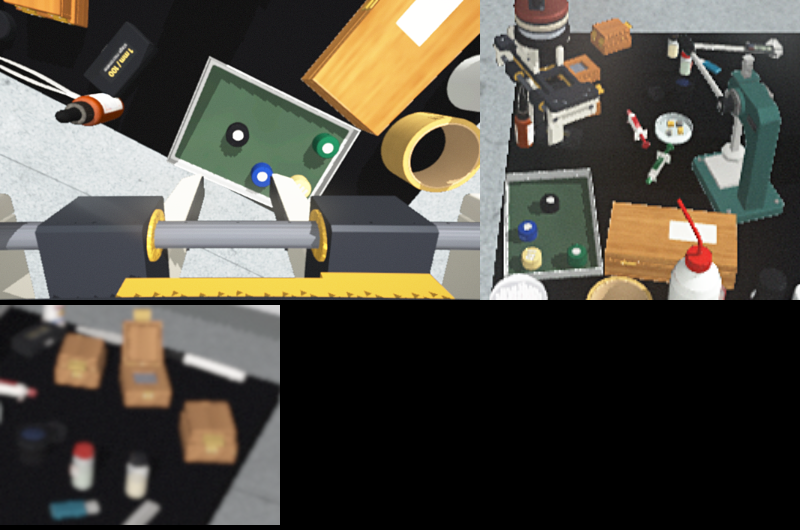

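The mount stands flat and face up in the tray at wrist-view pixel (237,134), against a predicted (237,136). The tray mounts, cap and vials are where they were. The two light cases are shut and upright, and case B stands open and empty. The arm is clear of everything, so I am handing in.

```bash
python3 -c "
from plant import arm
print(arm.hand_in())"
```

```text
the job is handed in; nothing more can be done
None
```

The heavy mount is out of the middle case and standing flat, face up, on the empty part of the tray floor. I handed the job in at about 19 s. The hand-in gives no verdict.

- **Hefting:** I lifted two of the three cases and put each back where it stood. The middle one, near (534, -237), read about 4.0 N. The far -y one read about 1.5 N. I did not lift the third, because there is only one tungsten mount and the gap was clear.
- **Opening and lifting out:** I swung the middle case's lid fully open by its lip and lifted the mount out. It weighed about 1.8–2.2 N in the hand, which fits 200 g.
- **Placing:** I set it down near (580, 120) with a light press of a few newtons, well under the 40 N limit.
- **Last pictures:** The mount is about 1 mm from where it was expected. The other two cases look shut and upright, and the tray mounts, cap and vials look unmoved by eye; I did not measure them again. The hand was raised clear, touching nothing.
- **What disagreed:** The force readings scattered by about ±0.5 N, with the heavy case reading somewhat above its 3.5 N nominal weight. My two position fits for the case I did not lift also differed by about 5 mm.

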